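# Hold a spring clip open over a bin's stock card

## Task

The blue stock bin's drop front, which carries the white stock card, is hanging open: push it up until it is shut. Then take the spring clip by its two handles, squeeze it well open, and lower it upright over the middle of the card's top edge, so that the card's edge stands between the gaping jaws without the clip touching the card, its flat jaws facing the two faces of the card. Finish holding it just so, squeezed open, so that I can slip a delivery note in; leave the other things on the bench where they are.

Things in the scene. Friction and masses are not known exactly. Their poses are not given: they have to be found in the camera images.
- bin: blue open-topped plastic stock bin fixed to the bench, full of pipe fittings, 150 deep (its +x) x 220 wide (y) x 125 high (z). Origin on the bench under the hinge line, in the middle of the bin's front; the bin lies at its own +x, its front looks to its own -x, towards the robot
- flap (a joint): drop front of the bin: panel 196 wide, 6 thick, reaching 87 from the hinge, the card on its outer face. Bottom-hinged about the bin's y axis, 30 above the bin's origin. 0 = shut, upright (end stop); positive = leaning out to the bin's -x, rad, 1.2 at most. Stays where it is left (stiff hinge, 0.16 N m: 2 to 3 N at the card)
- card_edge (a point): middle of the top edge of the white stock card, a stiff plate 90 wide (y) x 3 thick (x) fixed to the drop front, 48 beyond the panel's free edge. 135 from the hinge line, 4.5 outside the panel's middle plane; with the front shut, 165 above the bench. Axes: y along the edge, z away from the hinge, x square to the card, towards the bin. The rest of the bin stays below 125
- clip_center (a point): steel spring clip like a big clothes peg, 36 wide (its x), 90 high, 95 g, upright on its shut jaws on the bench. Point: on the pivot axis, half-way up (45 above the bench). Two handles rise to the +y and -y sides, ending in round bars (radius 4, 34 long in x), centres 40 above the point and 21 either side: 50 over the outside at rest, 25 when squeezed to the stop (then 43 above). Same if turned half round
- jaw_a (a joint): swing of each clip jaw (both alike): 0 shut, 0.3 rad fully open (stop). Squeezing the handle bars along the clip's y opens it: 4 N a side starts, 9 N reaches the stop, grip with 20 N or more; the spring shuts it when let go. Fully open: 28 mm between jaw tips (45 below the pivot), 20 mm at 20 below it; the barrel (radius 8) closes the mouth 8 below the pivot axis
- nipple: bystander: upright steel pipe nipple, diameter 35, 60 high, beside the clip; origin under its centre
- plug: bystander: brass plug, diameter 34, 30 high, on the clip's other side; origin under its centre
- tee: bystander: steel tee standing on end, 34 across, 60 high, beside the bin; origin under its centre
- elbow: bystander: steel elbow lying on the bench, about 50 x 50 x 30 high
- tape: bystander: white ring of tape, diameter 60, 19 high
- paste: bystander: grey jar of jointing paste, diameter 64, 85 high
- wrench: bystander: steel wrench, 200 long, lying flat
Not all that is in view belongs to the job. Leave any purple or red look-alike of the part that bears clip_center alone.

How it is judged (in metres and radians):
On the way, in this order (a step that is already met when the one before it is completed fails the run):
1. the drop front is pushed up shut (value of joint flap below 0.06 rad), for 0.3 s.
2. the clip is held gaping around the card's top edge (x of card_edge in the frame of clip_center between -0.025 and 0.025 m and y of card_edge in the frame of clip_center between -0.009 and 0.009 m and z of card_edge in the frame of clip_center between -0.037 and -0.006 m and angle between the y axis of clip_center and the x axis of card_edge, either way round below 0.3 rad and angle between clip_center's own z axis and vertical below 0.25 rad and value of joint jaw_a above 0.18 rad and contact force between the fingers and clip above 2 N and contact force between clip and bin below 0.5 N and height (world z) of clip_center above 0.15 m and value of joint flap below 0.08 rad), for 0.3 s.
At the end, for the whole second after the job is handed in: Front shut (0.08 rad); clip in the fingers (over 2 N), open (jaw over 0.18 rad), upright (0.25 rad), square to the card (0.3 rad); card edge 6 to 37 mm below the pivot, within 9 mm of the clip's middle plane, 25 mm of the edge's middle; clip presses on bin or card under 0.5 N (all of step 2); the arm keeps its last pose, push and grip.
It fails at once if a bystander is shifted by more than 30 mm (distance of any of nipple, plug, tee, elbow, tape, paste, wrench from where it was at the start of the episode above 0.03 m).
It also fails if it takes over 50 s, if anything falls off the work surface, if the arm or the gripper's body presses on something with over 40 N, if the wrist force passes 120 N, or if a joint passes its speed limit or range.

## Robot

A 6-joint arm with a two-finger parallel gripper is mounted at the origin on the work surface. World frame = base frame: x ahead of the robot, y to its left, z up, the work surface at z = 0. Lengths are in mm, angles in degrees, forces in N, time in s.
With the tool pointing down it reaches from about 300 to 850 mm from the base axis. Payload 4.2 kg.
Tool frame: the origin (TCP) lies on the centre line of the jaws, within the pads' length; the fingertips stand 14 mm ahead of it and the grasp point (between the pads) lies 5 mm behind it; z points along the fingers, y is the line along which they close (so a half turn about z gives the same grasp; the last joint's range is limited). The gripper opens to 91 mm and grips with 3 to 60 N. Pads are 32 mm wide; open, the fingers measure 118 mm over their backs; the gripper's body (76 mm by 178 mm) begins 60 mm behind the grasp point.
Start: joints at [75.573, 18.312, 89.639, -0, 72.044, -1.146], TCP at [132.095, 559.636, 227.976] pointing down, gripper open.
Joint ranges: [-177.97, 177.97], [-48.28, 115.42], [12.27, 149.76], [-77.06, 257.06], [2.81, 150.46], [-146.56, 146.56]. Speed limits (degrees/s): [147.25, 147.25, 180, 180, 180, 180].

## Interface

Orientations are given as [roll, pitch, yaw] about the fixed x, y, z axes, in that order (R = Rz(yaw) Ry(pitch) Rx(roll)).
In Python, from workcell import env gives the robot as it stands.
- The arm moves only by the tool arm_command, never from a script. Its argument "motion" is a list of rows, each an object with "offset": the shift along the tool's x, y, z in m, a list of three; "spin": the turn about the tool's z in rad. In form: [{"offset": [tx, ty, tz], "spin": spin}, ...]. A call has 1 to 5 rows; each row shifts and turns the commanded pose from where the row before left it, along the tool's axes as they then stand; what a row does not reach is not made up. A row lasts 1/8 s, in which the tool goes at most 62.5 mm and 10.7 degrees, less where a joint would pass 70% of its speed; a pose out of reach is approached as far as the arm can. A call with a gripper value outside its range is refused whole. "jaw" is the finger opening in m, from 0 to 0.0912, set as the call begins (left out, the last holds). The fingers move at their own pace and stop on an object; "newtons" is the grip in N (left out, the last holds). Time passes only in rows, so rows that do not move let the fingers close. It gives the time, the measured TCP pose, the force, the opening and the grip force at its end, in the units of the state.
- env.state(): the state, without advancing time (a new reading comes with each control period).
- env.grab_frame(name): name is "side" or "top"; returns (picture, depth): 400x640x3 uint8, blue, green, red; 400x640 float32, mm along the optical axis (not along the pixel's ray), 0 where there is no reading.
- env.camera_model(name): a dict with "fx", "fy", "cx", "cy" (pixels), "eye" and "rotation" of the camera in the world. Camera axes: x right, y down, z forward; pixel columns grow to the right and rows downward; lengths in mm; the calibration is good to about 2 mm. A picture is of the moment at which its call begins. camera_model takes no time and is no camera call.
- env.job_done(): hands the job in; it is judged then, once.
Trained networks look in the newest picture that a camera, given by its name, has taken for a name from the list of things; names that differ only in an ending like _2 or _b are one class to them, and where a whole thing is asked for, a point or a joint stands for the part that bears it (a point fixed in the world has none). Each returns a list of dicts, best first, with "score" (0 to 1); they miss things now and then, are a little off and sometimes report something else, mostly with a low value. They report only what shows in the picture. A call takes as long as a camera call. They do not tell look-alikes from the thing itself.
- env.boxes_of(camera, target): "bbox" ([left, top, right, bottom] in pixels, round what is visible of it).
- env.pinpoint(camera, target): "location" ([column, row] in pixels: a listed point, or the origin of a listed thing).
The state is a dict: "time_s": time; "qpos": joint angles; "qvel": joint speeds; "effort": joint torques, N m; "ee_pos": TCP position; "ee_rot": TCP orientation; "force": force on the tool from outside, world axes, zero at the start; "torque": the same for the moment, N m; "gripper_width": finger opening in mm; "gripper_force": force on a finger pad.
Only numpy, scipy, OpenCV 4.12 (cv2) and the standard library are available. Lean on these libraries where they do the work, as an engineer would, in place of code of your own. Each camera call takes 0.05 s, during which the arm holds its last target. There are 200 camera calls.

## Working session

There is one attempt and no reset: what is moved stays moved. The work goes in short steps, Python scripts to look and compute and a tool call to move; the robot and the scene stay as the last step left them, time stands still between calls to the robot, and variables do not carry over. Pictures are saved under pics/ and viewed, at most 10 in all, crops included, and the job is handed in when it is done.

Besides the shell and the picture viewer there is one more tool, called after "Call:" as name([rows], argument=value, ...), one row to a line, values as JSON. arm_command: Moves the arm, as the interface text tells. Its arguments: {"type":"object","properties":{"motion":{"type":"array"},"jaw":{"type":"number"},"newtons":{"type":"number"}},"required":["motion"]}

```bash
mkdir -p pics
cat > h.py <<'E'
import numpy as np, cv2
from workcell import env
def world(cam,u,v,d):
    m=env.camera_model(cam); p=np.array([(u-m['cx'])/m['fx']*d,(v-m['cy'])/m['fy']*d,d])
    return np.array(m['rotation'])@p+np.array(m['eye'])
def cloud(cam,D):
    m=env.camera_model(cam); v,u=np.mgrid[:400,:640]
    P=np.stack([(u-m['cx'])/m['fx']*D,(v-m['cy'])/m['fy']*D,D],-1)
    W=P@np.array(m['rotation']).T+np.array(m['eye']); W[D<=0]=np.nan
    return W
E
python3 - <<'E'
from h import *
for c in('top','side'):
    m=env.camera_model(c); print(c,m)
    I,D=env.grab_frame(c); np.save(f'{c}0.npy',D); cv2.imwrite(f'pics/{c}0.png',I)
    for t in('clip_center','card_edge','bin','nipple','plug','tee'):
        for r in env.pinpoint(c,t)[:3]:
            u,v=r['location'];d=D[int(v),int(u)]; print(t,r['score'],np.round([u,v]),np.round(world(c,u,v,d)) if d else 0)
print(env.state())
E
```

```text
top {'fx': 377.99018751177357, 'fy': 377.99018751177357, 'cx': 318.9261892034126, 'cy': 198.19306710150076, 'eye': array([ 296.49565874,  -26.18889839, 1126.82079974]), 'rotation': array([-168.9384533 ,    1.16875192,  -89.10082417])}
clip_center 0.8 [256. 169.] [-67766. -68089. -66936.]
clip_center 0.57 [211. 163.] [-45354. -45677. -44524.]
clip_center 0.56 [296. 177.] [-87075. -87398. -86245.]
card_edge 0.8 [403. 189.] [-145851. -146174. -145021.]
bin 0.74 [389. 165.] [-135114. -135436. -134283.]
bin 0.46 [250. 152.] [-66983. -67306. -66153.]
nipple 0.72 [250. 151.] [-67170. -67493. -66340.]
plug 0.61 [266. 200.] [-73740. -74063. -72910.]
tee 0.63 [335. 163.] [-106568. -106890. -105737.]
side {'fx': 520.5792869486905, 'fy': 520.5792869486905, 'cx': 322.45766671980675, 'cy': 210.01607285239785, 'eye': array([ 295.82824246,  965.24410097, 1100.92913412]), 'rotation': array([-1.34408429e+02,  1.14057060e-01, -1.68217844e+02])}
clip_center 0.89 [304. 305.] [-206945. -206275. -206140.]
clip_center 0.79 [295. 246.] [-225594. -224924. -224789.]
clip_center 0.78 [272. 284.] [-204355. -2036
[... 192 characters left out ...]
-234181. -233512. -233376.]
{'time_s': 0.7, 'qpos': array([ 7.55711263e+01,  1.83094148e+01,  8.96395070e+01, -2.32570657e-03,
        7.20446542e+01, -1.14504021e+00]), 'qvel': array([-0.00466624,  0.02443285,  0.0462313 , -0.04013983, -0.02151096,
       -0.02551432]), 'effort': array([-3.13391809e-06, -4.12228239e+01, -2.32190394e+01,  7.29663111e-02,
        3.76266637e-02, -1.74082044e-05]), 'ee_pos': array([132.12432364, 559.6177024 , 227.9974199 ]), 'ee_rot': array([1.79993622e+02, 2.34044894e-03, 1.66716883e+02]), 'force': array([ 0.43835549, -0.2442958 ,  0.29601248]), 'torque': array([ 0.03119906,  0.01613273, -0.01421401]), 'gripper_force': 0.0, 'gripper_width': 91.35906267455249}
```

The camera rotation is given as rpy, so I'll fix the helper and view both pictures.

```bash
cat > h.py <<'E'
import numpy as np, cv2
from scipy.spatial.transform import Rotation as Ro
from workcell import env
def cam(c):
    m=env.camera_model(c); return m, Ro.from_euler('xyz',m['rotation'],degrees=True).as_matrix(), np.array(m['eye'])
def world(c,u,v,d):
    m,R,e=cam(c); return R@np.array([(u-m['cx'])/m['fx']*d,(v-m['cy'])/m['fy']*d,d])+e
def cloud(c,D):
    m,R,e=cam(c); v,u=np.mgrid[:400,:640]
    W=np.stack([(u-m['cx'])/m['fx']*D,(v-m['cy'])/m['fy']*D,D],-1)@R.T+e; W[D<=0]=np.nan
    return W
E
python3 - <<'E'
from h import *
for c,l in(('top',[(256,169),(211,163),(296,177),(403,189),(389,165),(250,151),(266,200),(335,163)]),('side',[(304,305),(295,246),(272,284),(327,159),(302,187),(307,290),(286,224)])):
    W=cloud(c,np.load(f'{c}0.npy'))
    for u,v in l: print(c,u,v,np.round(W[v,u]))
E
```

```text
top 256 169 [594. 187.  46.]
top 211 163 [610. 323.  47.]
top 296 177 [569.  67.  51.]
top 403 189 [ 548. -255.   -2.]
top 389 165 [ 611. -207.   40.]
top 250 151 [655. 212.  28.]
top 266 200 [505. 158.  22.]
top 335 163 [610. -47.  62.]
side 304 305 [493. 248.  51.]
side 295 246 [562.  64.  48.]
side 272 284 [588. 198.  45.]
side 327 159 [ 534. -234.  117.]
side 302 187 [ 597. -168.   51.]
side 307 290 [504. 175.  12.]
side 286 224 [609. -19.  40.]
```

View pics/top0.png

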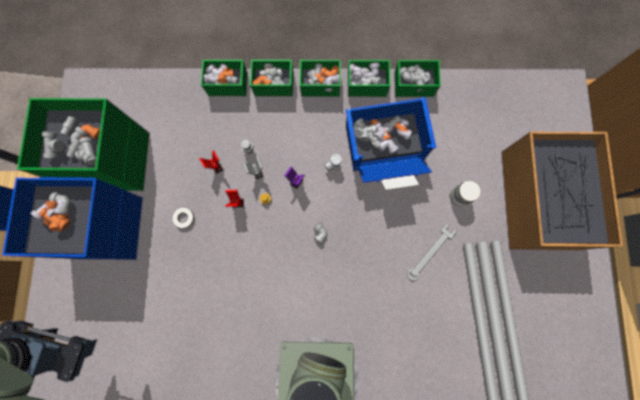

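View pics/side0.png

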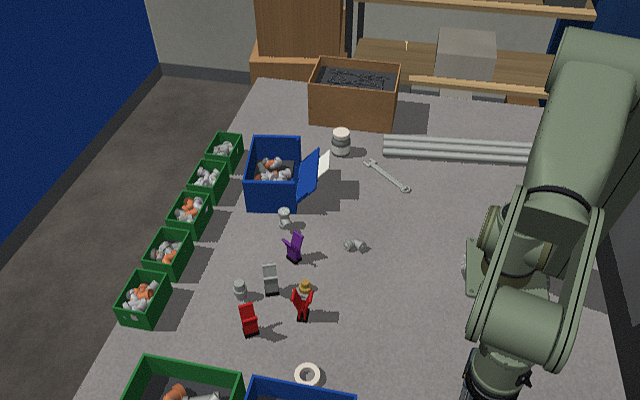

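Four clips are in view. In the top picture they are the grey one at (256,170), red ones at (211,163) and (234,198), and a purple one at (294,177). Only the grey steel one fits: it stands between the nipple (247,146) and the brass plug (265,199), and the red and purple ones are the look-alikes. Next I'll confirm it in a crop and measure it.

Run:
```python
from h import *
I=cv2.imread('pics/top0.png');J=cv2.imread('pics/side0.png')
a=cv2.resize(I[130:215,200:310],None,fx=4,fy=4,interpolation=cv2.INTER_CUBIC)[:,:400]
b=cv2.resize(J[240:340,220:320],None,fx=3.4,fy=3.4,interpolation=cv2.INTER_CUBIC)
cv2.imwrite('pics/crop0.png',np.hstack([a[:340],b[:340]]))
for c,im in(('top',I),('side',J)):
    W=cloud(c,np.load(f'{c}0.npy')); hsv=cv2.cvtColor(im,cv2.COLOR_BGR2HSV)
    m=(W[...,2]>8)&(abs(W[...,0]-590)<38)&(abs(W[...,1]-193)<42)
    P=W[m]; print(c,'clip n',len(P)); 
    v,u=np.nonzero(m)
    for lo,hi in((8,30),(30,60),(60,75),(75,100)):
        k=(P[:,2]>lo)&(P[:,2]<=hi)
        if k.sum(): print(lo,hi,k.sum(),np.round(P[k].min(0)),np.round(P[k].max(0)),np.round(P[k].mean(0)))
    k=P[:,2]>72
    print(np.round(np.c_[u[k],v[k],P[k]]).astype(int).tolist()[:60])
    # blue
    m=(hsv[...,0]>100)&(hsv[...,0]<125)&(hsv[...,1]>150)&(W[...,2]>10)&(W[...,0]>450)&(W[...,0]<800)&(W[...,1]>-350)&(W[...,1]<-40)
    P=W[m]; k=P[:,2]>118;Q=P[k]
    print('rim',len(Q),cv2.minAreaRect(Q[:,:2].astype(np.float32)))
    # flap outer/inner plane: points front
    k=(P[:,0]<610)&(P[:,2]<115)&(P[:,2]>35); Q=P[k]
    if len(Q)>10:
        cc=np.median(Q,0); 
        for _ in range(5):
            U,S,V=np.linalg.svd(Q-Q.mean(0),full_matrices=False);r=(Q-Q.mean(0))@V[2];Q=Q[abs(r)<3*max(1.,np.median(abs(r)))]
        print('flap',len(Q),Q.mean(0),V[2],Q.min(0),Q.max(0))
    m=(hsv[...,1]<30)&(hsv[...,2]>190)&(W[...,2]>50)&(W[...,0]>440)&(W[...,0]<620)&(W[...,1]>-330)&(W[...,1]<-130)
    P=W[m]; print('card',len(P)); 
    if len(P): 
        U,S,V=np.linalg.svd(P-P.mean(0),full_matrices=False);print(P.mean(0),V[2],P.min(0),P.max(0))
```

```text
top clip n 243
8 30 26 [575. 175.   9.] [594. 199.  29.] [582. 186.  14.]
30 60 77 [574. 177.  32.] [609. 207.  59.] [591. 192.  50.]
60 75 50 [572. 171.  60.] [613. 210.  75.] [591. 193.  67.]
75 100 90 [570. 165.  75.] [618. 220.  92.] [593. 193.  84.]
[[257, 157, 618, 178, 86], [258, 157, 618, 175, 88], [256, 158, 616, 182, 84], [257, 158, 615, 178, 88], [258, 158, 615, 175, 88], [256, 159, 614, 182, 79], [257, 159, 612, 178, 88], [258, 159, 613, 176, 83], [259, 159, 613, 173, 83], [256, 160, 613, 183, 74], [257, 160, 609, 177, 89], [258, 160, 610, 175, 85], [259, 160, 610, 172, 85], [257, 161, 606, 177, 88], [258, 161, 606, 175, 87], [259, 161, 606, 172, 89], [243, 162, 602, 217, 89], [244, 162, 603, 215, 86], [257, 162, 606, 179, 78], [258, 162, 602, 174, 90], [259, 162, 603, 171, 89], [260, 162, 604, 169, 85], [242, 163, 599, 220, 90], [243, 163, 600, 218, 85], [244, 163, 601, 215, 84], [245, 163, 602, 213, 80], [246, 163, 603, 211, 76], [257, 163, 604, 180, 75], [258, 163, 600, 175, 86], [259, 163, 600, 171, 89], [260, 163, 600, 168, 89], [243, 164, 596, 217, 90], [244, 164, 5
[... 2770 characters left out ...]
[271, 267, 596, 171, 78], [272, 267, 594, 170, 77], [273, 267, 591, 171, 80], [274, 267, 589, 170, 78], [275, 267, 587, 169, 78], [262, 268, 617, 182, 82], [263, 268, 614, 181, 81], [264, 268, 612, 180, 81], [265, 268, 610, 179, 80]]
rim 506 ((693.8059692382812, -197.42015075683594), (150.61886596679688, 239.79808044433594), 9.078104972839355)
flap 579 [ 583.10639162 -199.90857072   70.77257714] [-0.72266176 -0.11769325 -0.68110813] [ 546.63714147 -315.28509037   35.37902298] [ 609.93444727 -111.91168696   97.87669365]
card 186
[ 542.95619138 -223.54519278  109.28076831] [0.72833335 0.11051783 0.67625168] [ 521.66109893 -269.3925706    88.6441621 ] [ 565.09194265 -177.28401319  128.56382204]
```

View pics/crop0.png

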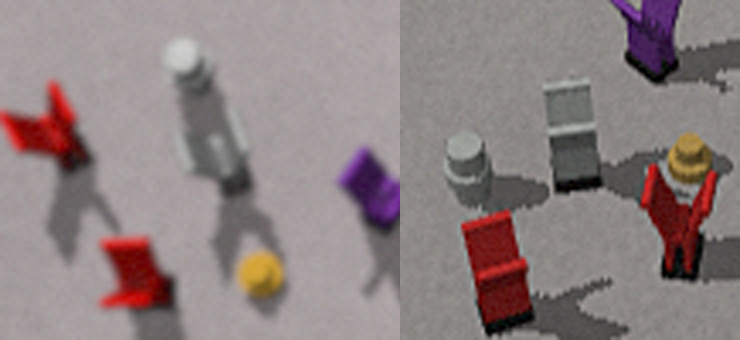

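The crop confirms it: the grey clip stands between the nipple and the plug, with no red or purple on it. Next I'll fit its bars and plan the push on the front.

```bash
cat >> h.py <<'E'
def plan(goal,yaw,n,start=None,yaw0=None):
    "rows to goal xyz(mm), tool-down with yaw deg; offset taken in the pose before the row's spin"
    s=env.state(); p=np.array(start if start is not None else s['ee_pos'],float)
    y0=s['ee_rot'][2] if yaw0 is None else yaw0; d=(yaw-y0+180)%360-180
    st=(np.array(goal)-p)/n
    print('rows',n,'step mm',np.round(np.linalg.norm(st),1),'spin/row',round(-np.radians(d)/n,4))
    for i in range(n):
        a=np.radians(y0+d*i/n);c,q=np.cos(a),np.sin(a)
        print(np.round([(c*st[0]+q*st[1])/1e3,(q*st[0]-c*st[1])/1e3,-st[2]/1e3],4).tolist())
E
python3 - <<'E'
from h import *
for c in('top','side'):
    W=cloud(c,np.load(f'{c}0.npy'))
    P=W[(W[...,2]>80)&(W[...,2]<96)&(abs(W[...,0]-593)<38)&(abs(W[...,1]-193)<38)]
    ax=np.array([np.cos(.3),np.sin(.3)]); 
    t=P[:,:2]-[593,193]; s=t@[-ax[1],ax[0]]
    for k in(s>6,s<-6):
        Q=P[k][:,:2]
        if len(Q)>5:
            vx,vy,x0,y0=cv2.fitLine(Q.astype(np.float32),cv2.DIST_HUBER,0,.01,.01).ravel(); print(c,len(Q),np.round(Q.mean(0),1),'ang',np.degrees(np.arctan2(vy,vx)), cv2.minAreaRect(Q.astype(np.float32)))
plan([468,-234,190],189.2,14)
E
```

```text
top 39 [586.  210.7] ang 22.992395 ((586.417236328125, 211.4310302734375), (33.34977340698242, 8.676715850830078), 26.389427185058594)
top 35 [601.3 172.1] ang 19.867472 ((601.6162719726562, 172.43585205078125), (35.43869400024414, 7.587089538574219), 19.50520896911621)
side 45 [586. 213.] ang 20.982946 ((586.2430419921875, 213.04739379882812), (33.89511489868164, 7.908852577209473), 21.532136917114258)
side 51 [602.1 173.9] ang 22.185234 ((601.5775756835938, 173.72515869140625), (33.383697509765625, 10.292335510253906), 18.210580825805664)
rows 14 step mm 61.6 spin/row -0.028
[-0.0364, -0.0497, 0.0027]
[-0.035, -0.0507, 0.0027]
[-0.0335, -0.0516, 0.0027]
[-0.0321, -0.0525, 0.0027]
[-0.0306, -0.0534, 0.0027]
[-0.0291, -0.0543, 0.0027]
[-0.0275, -0.055, 0.0027]
[-0.026, -0.0558, 0.0027]
[-0.0244, -0.0565, 0.0027]
[-0.0228, -0.0572, 0.0027]
[-0.0212, -0.0578, 0.0027]
[-0.0196, -0.0584, 0.0027]
[-0.0179, -0.0589, 0.0027]
[-0.0163, -0.0594, 0.0027]
```

Call:
arm_command([
  {"offset": [-0.036, -0.05, 0.003], "spin": -0.028},
  {"offset": [-0.035, -0.051, 0.003], "spin": -0.028},
  {"offset": [-0.034, -0.051, 0.003], "spin": -0.028},
  {"offset": [-0.032, -0.052, 0.003], "spin": -0.028},
  {"offset": [-0.031, -0.053, 0.003], "spin": -0.028},
], jaw=0, newtons=10)

```text
time_s: 1.32
ee_pos: [253.1, 275.4, 213.2]
ee_rot: [179.9, 0.1, 174.8]
force: [0.3, 0.2, 0.1]
gripper_width: 43.6
gripper_force: 0.0
```

Call:
arm_command([
  {"offset": [-0.029, -0.054, 0.003], "spin": -0.028},
  {"offset": [-0.028, -0.055, 0.003], "spin": -0.028},
  {"offset": [-0.026, -0.055, 0.003], "spin": -0.028},
  {"offset": [-0.024, -0.056, 0.003], "spin": -0.028},
  {"offset": [-0.023, -0.057, 0.003], "spin": -0.028},
])

```text
time_s: 1.95
ee_pos: [373.3, -6.6, 198.3]
ee_rot: [180.0, 0.1, -177.2]
force: [0.7, 0.6, -0.3]
gripper_width: 0.6
gripper_force: 0.0
```

```bash
python3 -c "
from h import *
s=env.state();print(s['time_s'],s['ee_pos'],s['ee_rot'],s['qpos'])
plan([468,-234,180],189.2,6)"
```

```text
1.95 [373.33724021  -6.63373066 198.32445947] [ 1.79983146e+02  1.10178721e-01 -1.77211138e+02] [-2.80657870e+00  1.22225305e+00  1.15811499e+02  3.09216777e-02
  6.28582411e+01 -9.56095371e+01]
rows 6 step mm 41.2 spin/row -0.0186
[-0.0139, -0.0386, 0.0031]
[-0.0132, -0.0389, 0.0031]
[-0.0125, -0.0391, 0.0031]
[-0.0117, -0.0393, 0.0031]
[-0.011, -0.0395, 0.0031]
[-0.0103, -0.0397, 0.0031]
```

Call:
arm_command([
  {"offset": [-0.017, -0.046, 0.004], "spin": -0.023},
  {"offset": [-0.016, -0.047, 0.004], "spin": -0.023},
  {"offset": [-0.015, -0.047, 0.004], "spin": -0.022},
  {"offset": [-0.014, -0.047, 0.004], "spin": -0.022},
  {"offset": [-0.013, -0.048, 0.004], "spin": -0.022},
])

```text
time_s: 2.58
ee_pos: [469.9, -233.4, 177.9]
ee_rot: [-180.0, 0.0, -170.8]
force: [0.9, 0.9, 1.0]
gripper_width: 0.1
gripper_force: 0.0
```

Call:
arm_command([
  {"offset": [0, 0, 0.027], "spin": 0},
  {"offset": [0, 0, 0.027], "spin": 0},
  {"offset": [0, 0, 0], "spin": 0},
])

```text
time_s: 2.95
ee_pos: [468.0, -231.2, 122.2]
ee_rot: [179.8, -0.2, -170.8]
force: [-0.0, -0.6, 0.3]
gripper_width: 0.5
gripper_force: 0.0
```

Call:
arm_command([
  {"offset": [-0.022, 0, 0], "spin": 0},
  {"offset": [-0.022, 0, 0], "spin": 0},
  {"offset": [-0.022, 0, 0], "spin": 0},
  {"offset": [-0.022, 0, 0], "spin": 0},
  {"offset": [-0.02, 0, 0], "spin": 0},
])

```text
time_s: 3.58
ee_pos: [576.8, -214.5, 125.8]
ee_rot: [-179.9, 0.1, -170.8]
force: [-1.1, -0.1, 0.9]
gripper_width: 0.5
gripper_force: 0.9
```

Call:
arm_command([
  {"offset": [-0.007, 0, 0], "spin": 0},
  {"offset": [-0.007, 0, 0], "spin": 0},
  {"offset": [-0.004, 0, 0], "spin": 0},
])

```text
time_s: 3.95
ee_pos: [593.7, -211.6, 124.3]
ee_rot: [-180.0, 0.0, -170.8]
force: [-1.6, 0.4, 0.6]
gripper_width: 0.5
gripper_force: 0.7
```

Call:
arm_command([
  {"offset": [-0.003, 0, 0], "spin": 0},
  {"offset": [-0.002, 0, 0], "spin": 0},
  {"offset": [0, 0, 0], "spin": 0},
])

```text
time_s: 4.32
ee_pos: [596.4, -211.2, 124.1]
ee_rot: [180.0, -0.3, -170.8]
force: [-7.5, -1.2, 4.4]
gripper_width: 0.3
gripper_force: 3.8
```

Call:
arm_command([
  {"offset": [-0.002, 0, 0], "spin": 0},
  {"offset": [0, 0, 0], "spin": 0},
  {"offset": [0, 0, 0], "spin": 0},
])

```text
time_s: 4.7
ee_pos: [596.3, -211.1, 124.1]
ee_rot: [179.9, -0.5, -170.8]
force: [-12.6, -2.1, 8.1]
gripper_width: 0.2
gripper_force: 6.4
```

Call:
arm_command([
  {"offset": [0.02, 0, 0], "spin": 0},
  {"offset": [0.04, 0, 0], "spin": 0},
  {"offset": [0.02, 0, -0.05], "spin": 0},
  {"offset": [0, 0, -0.06], "spin": 0},
], jaw=0.0912)

```text
time_s: 5.2
ee_pos: [519.7, -223.1, 234.0]
ee_rot: [179.9, -0.1, -170.9]
force: [0.7, -1.0, -1.1]
gripper_width: 37.9
gripper_force: 0.0
```

Run:
```python
from h import *
s=env.state();print(s['time_s'],s['ee_pos'])
for c in('top','side'):
    I,D=env.grab_frame(c);np.save(f'{c}1.npy',D); cv2.imwrite(f'pics/{c}1.png',I)
    W=cloud(c,D);hsv=cv2.cvtColor(I,cv2.COLOR_BGR2HSV)
    m=(W[...,2]>128)&(W[...,2]<175)&(abs(W[...,0]-615)<14)&(abs(W[...,1]+210)<60)
    P=W[m];print(c,len(P))
    if len(P)>5:
        print(P.mean(0),P.min(0),P.max(0)); U,S,V=np.linalg.svd(P-P.mean(0),full_matrices=False);print(V[0],V[2])
        T=P[P[:,2]>158];print('top',len(T),T.mean(0),T[:,1].min(),T[:,1].max(),cv2.fitLine(T[:,:2].astype(np.float32),cv2.DIST_HUBER,0,.01,.01).ravel())
    print(c,[(round(r['score'],2),np.round(r['location'])) for r in env.pinpoint(c,'card_edge')])
plan([594,192.5,230],201.5,8)
```

```text
5.2 [ 519.70676983 -223.141587    234.04819941]
top 98
[ 612.1803716  -196.40516987  151.78395166] [ 606.83974521 -222.9740511   128.44299001] [ 617.9427224  -165.91302689  167.3570172 ]
[ 0.14817123 -0.96208821 -0.22897938] [-0.98670241 -0.15945722  0.03149194]
top 40 [ 612.40670986 -194.77319148  162.84763681] -222.22654389932146 -166.29901947146408 [ 1.6833721e-01 -9.8572946e-01  6.1238733e+02 -1.9513480e+02]
top [(0.86, array([399., 151.]))]
side 66
[ 613.34472754 -203.42959847  152.11863406] [ 606.68460367 -257.53705113  128.37521592] [ 623.30182932 -162.94550337  169.48732112]
[ 0.1529045  -0.98822946  0.00476974] [-0.98786386 -0.15271105  0.02836081]
top 26 [ 613.45798891 -201.05328066  164.49136122] -252.52565449655924 -162.9455033670639 [ 1.5799601e-01 -9.8743975e-01  6.1338818e+02 -1.9929175e+02]
side [(0.85, array([296., 149.]))]
rows 8 step mm 52.8 spin/row -0.0269
[-0.0171, 0.0499, 0.0006]
[-0.0185, 0.0494, 0.0006]
[-0.0198, 0.0489, 0.0006]
[-0.0211, 0.0484, 0.0006]
[-0.0224, 0.0478, 0.0006]
[-0.0237, 0.0472, 0.0006]
[-0.0249, 0.0465, 0.0006]
[-0.0262, 0.0458, 0.0006]
```

The front is shut, with the card upright and its edge middle near (614.5, -209, 165). Now to the clip.

Call:
arm_command([
  {"offset": [-0.017, 0.05, 0], "spin": -0.027},
  {"offset": [-0.0185, 0.0495, 0], "spin": -0.027},
  {"offset": [-0.02, 0.049, 0], "spin": -0.027},
  {"offset": [-0.021, 0.0485, 0], "spin": -0.027},
  {"offset": [-0.0225, 0.048, 0], "spin": -0.027},
])

```text
time_s: 6.02
ee_pos: [565.7, 39.2, 231.7]
ee_rot: [179.9, -0.2, -163.0]
force: [0.2, -0.1, 0.0]
gripper_width: 91.4
gripper_force: 0.0
```

Call:
arm_command([
  {"offset": [-0.0235, 0.047, 0], "spin": -0.027},
  {"offset": [-0.025, 0.0465, 0], "spin": -0.027},
  {"offset": [-0.026, 0.046, 0], "spin": -0.027},
  {"offset": [0, 0, 0], "spin": 0},
])

```text
time_s: 6.52
ee_pos: [592.2, 196.7, 231.0]
ee_rot: [179.9, -0.2, -158.2]
force: [0.4, -0.7, 0.0]
gripper_width: 91.2
gripper_force: 0.0
```

```bash
python3 -c "
from h import *
s=env.state();print(s['time_s'],s['gripper_width'],s['ee_pos'],s['ee_rot'],s['qpos'])
plan([594,192.5,81],201.5,4)"
```

```text
6.525 91.17237649283645 [592.22605263 196.73946254 230.96060221] [ 179.91875198   -0.21246412 -158.17885966] [ 1.72876539e+01  2.27895652e+01  8.23567381e+01  6.64427728e-02
  7.50719276e+01 -9.45505741e+01]
rows 4 step mm 37.5 spin/row 0.0014
[-0.0, -0.0011, 0.0375]
[-0.0, -0.0011, 0.0375]
[-0.0, -0.0011, 0.0375]
[-0.0, -0.0011, 0.0375]
```

Call:
arm_command([
  {"offset": [0, -0.004, 0.04], "spin": 0},
  {"offset": [0, 0, 0.04], "spin": 0},
  {"offset": [0, 0, 0.04], "spin": 0},
  {"offset": [0, 0, 0.03], "spin": 0},
  {"offset": [0, 0, 0], "spin": 0},
])

```text
time_s: 7.15
ee_pos: [591.6, 187.9, 80.3]
ee_rot: [180.0, -0.5, -158.5]
force: [-0.0, 0.1, -0.5]
gripper_width: 91.3
gripper_force: 0.0
```

Call:
arm_command([
  {"offset": [0, 0, 0], "spin": 0},
  {"offset": [0, 0, 0], "spin": 0},
  {"offset": [0, 0, 0], "spin": 0},
  {"offset": [0, 0, 0], "spin": 0},
  {"offset": [0, 0, 0], "spin": 0},
], jaw=0, newtons=30)

```text
time_s: 7.78
ee_pos: [594.9, 189.5, 85.1]
ee_rot: [-180.0, 0.1, -158.4]
force: [-0.7, -1.9, 8.1]
gripper_width: 44.1
gripper_force: 7.5
```

Call:
arm_command([
  {"offset": [0, 0, 0], "spin": 0},
  {"offset": [0, 0, 0], "spin": 0},
  {"offset": [0, 0, 0], "spin": 0},
])

```text
time_s: 8.15
ee_pos: [595.6, 189.9, 86.6]
ee_rot: [-180.0, 0.2, -158.4]
force: [-1.9, -1.0, 11.2]
gripper_width: 23.5
gripper_force: 29.9
```

The width is 23.5 mm, so the clip is squeezed to its stop. Lifting now, then a look at the grasp.

Call:
arm_command([
  {"offset": [0, 0, -0.02], "spin": 0},
  {"offset": [0, 0, -0.05], "spin": 0},
  {"offset": [0, 0, -0.055], "spin": 0},
  {"offset": [0, 0, -0.055], "spin": 0},
  {"offset": [0, 0, -0.02], "spin": 0},
])

```text
time_s: 8.78
ee_pos: [595.4, 190.0, 288.3]
ee_rot: [-180.0, 0.4, -158.4]
force: [-0.1, -0.1, -1.5]
gripper_width: 23.4
gripper_force: 29.8
```

Run:
```python
from h import *
s=env.state();print(s['time_s'],s['ee_pos'],s['ee_rot'],s['gripper_width'],s['gripper_force'],s['force'])
I,D=env.grab_frame('side');np.save('side2.npy',D)
m,R,e=cam('side'); p=R.T@(s['ee_pos']+np.array([0,0,-40])-e); u=m['fx']*p[0]/p[2]+m['cx'];v=m['fy']*p[1]/p[2]+m['cy'];print(u,v)
u,v=int(u),int(v);C=I[max(0,v-90):v+60,max(0,u-80):u+80]
cv2.imwrite('pics/side2.png',cv2.resize(C,None,fx=4,fy=4,interpolation=cv2.INTER_CUBIC)[:600,:800])
print([(round(r['score'],2),np.round(r['location'],1)) for r in env.pinpoint('side','clip_center')])
plan([595,190,290],201.5-102.3,10)
```

```text
8.775 [595.37875226 189.95276615 288.28392085] [-179.97015774    0.39111196 -158.43881259] 23.435898745393036 29.811708794441074 [-0.09561591 -0.11624036 -1.48358831]
263.81371575443393 225.59716603984117
[(0.81, array([304.9, 306.6])), (0.73, array([249.7, 322.8])), (0.63, array([296.5, 248.7])), (0.5, array([265.1, 224.9]))]
rows 10 step mm 0.3 spin/row 0.1787
[0.0, 0.0, -0.0003]
[0.0, 0.0, -0.0003]
[0.0, 0.0, -0.0003]
[0.0, -0.0, -0.0003]
[0.0, -0.0, -0.0003]
[0.0, -0.0, -0.0003]
[0.0, -0.0, -0.0003]
[0.0, -0.0, -0.0003]
[0.0, -0.0, -0.0003]
[0.0, -0.0, -0.0003]
```

View pics/side2.png

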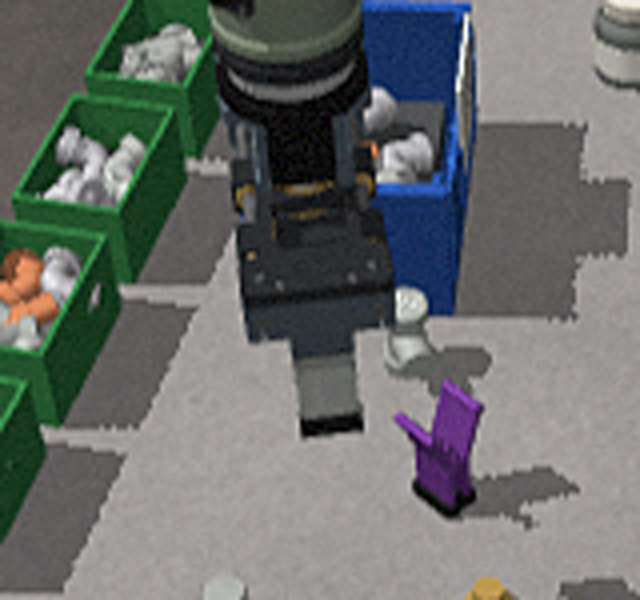

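The clip hangs upright in the fingers, with its jaws at about (332,425) in the crop. I'll turn it while crossing to above the card.

```bash
python3 -c "
from h import *
plan([614.5,-209,290],99.2,10)"
```

```text
rows 10 step mm 39.9 spin/row 0.1787
[0.0129, -0.0378, -0.0003]
[0.006, -0.0395, -0.0003]
[-0.0012, -0.0399, -0.0003]
[-0.0082, -0.0391, -0.0003]
[-0.015, -0.037, -0.0003]
[-0.0214, -0.0337, -0.0003]
[-0.027, -0.0294, -0.0003]
[-0.0318, -0.0241, -0.0003]
[-0.0356, -0.0181, -0.0003]
[-0.0383, -0.0115, -0.0003]
```

Call:
arm_command([
  {"offset": [0.013, -0.038, 0], "spin": 0.178},
  {"offset": [0.006, -0.0395, 0], "spin": 0.178},
  {"offset": [-0.001, -0.04, 0], "spin": 0.178},
  {"offset": [-0.008, -0.039, 0], "spin": 0.178},
  {"offset": [-0.015, -0.037, 0], "spin": 0.178},
])

```text
time_s: 9.5
ee_pos: [602.8, -11.2, 281.8]
ee_rot: [-179.9, -0.2, 150.2]
force: [0.8, 0.5, -0.3]
gripper_width: 23.0
gripper_force: 29.8
```

Call:
arm_command([
  {"offset": [-0.0215, -0.0335, 0], "spin": 0.178},
  {"offset": [-0.027, -0.0295, 0], "spin": 0.178},
  {"offset": [-0.032, -0.024, 0], "spin": 0.178},
  {"offset": [-0.0355, -0.018, 0], "spin": 0.178},
  {"offset": [-0.0385, -0.0115, 0], "spin": 0.178},
])

```text
time_s: 10.12
ee_pos: [613.8, -210.5, 281.7]
ee_rot: [-179.8, -0.1, 99.2]
force: [0.9, -0.1, -0.8]
gripper_width: 23.3
gripper_force: 29.8
```

Call:
arm_command([
  {"offset": [0, 0, 0], "spin": 0},
  {"offset": [0, 0, 0], "spin": 0},
])

```text
time_s: 10.38
ee_pos: [614.0, -209.0, 282.3]
ee_rot: [-179.9, -0.1, 99.6]
force: [0.6, 0.4, -0.2]
gripper_width: 23.5
gripper_force: 29.8
```

Run:
```python
from h import *
s=env.state();p=s['ee_pos'];print(s['time_s'],p,s['ee_rot'],s['gripper_width'],s['force'])
I,D=env.grab_frame('side');np.save('side3.npy',D)
m,R,e=cam('side'); W=cloud('side',D)
B=np.array([[.987,.16],[-.16,.987]]) # bin axes
Q=W.copy(); Q[...,:2]=(W[...,:2]-p[:2])@B.T; Q[...,2]-=p[2]
k=(abs(Q[...,0])<30)&(abs(Q[...,1])<30)&(Q[...,2]<-10)&(Q[...,2]>-105)
for lo in range(-105,-10,10):
    j=k&(Q[...,2]>=lo)&(Q[...,2]<lo+10)
    if j.sum()>2: print(lo,j.sum(),np.round(Q[j].min(0)),np.round(Q[j].max(0)),np.round(Q[j].mean(0),1))
k=(W[...,2]>135)&(W[...,2]<175)&(abs(W[...,0]-615)<15)&(abs(W[...,1]+210)<60)
T=W[k]; print('card',len(T),T.mean(0),T.min(0),T.max(0))
c=R.T@(p+np.array([0,0,-70])-e);u=int(m['fx']*c[0]/c[2]+m['cx']);v=int(m['fy']*c[1]/c[2]+m['cy']);print(u,v)
cv2.imwrite('pics/side3.png',cv2.resize(I[max(0,v-50):v+50,u-60:u+60],None,fx=6,fy=6,interpolation=cv2.INTER_CUBIC)[:600,:800])
print([(round(r['score'],2),np.round(r['location'],1)) for r in env.pinpoint('side','clip_center')],[(round(r['score'],2),np.round(r['location'],1)) for r in env.pinpoint('side','card_edge')])
```

```text
10.375 [ 614.01574233 -208.97650141  282.33644995] [-1.79872922e+02 -1.23411641e-01  9.96150500e+01] 23.510200945668263 [ 0.60390065  0.39073118 -0.19825732]
-95 3 [  2.  18. -87.] [  5.  22. -85.] [  2.8  20.3 -86. ]
-85 22 [-30. -14. -83.] [ 10.  25. -76.] [  1.9  15.8 -78.3]
-75 23 [-30. -16. -75.] [ 10.  22. -65.] [ -9.2  11.2 -71.6]
-65 28 [-30. -12. -64.] [  4.  24. -55.] [-19.4   9.3 -59.8]
-55 28 [-24. -16. -55.] [  4.  26. -45.] [-16.9  10.7 -50. ]
-45 39 [-20. -18. -45.] [  0.  22. -35.] [-10.3   8.7 -39.6]
-35 25 [-14. -15. -34.] [  3.  22. -26.] [ -5.   10.5 -30.4]
-25 19 [-14. -16. -25.] [  5.  22. -15.] [ -1.5  10.1 -20.3]
-15 19 [-21. -12. -15.] [ 16.  22. -10.] [ -4.   14.7 -12.2]
card 60 [ 613.43255186 -203.63844936  154.12690773] [ 606.00024863 -256.76221152  136.95886215] [ 624.44109273 -161.56460899  168.57757451]
298 134
[(0.9, array([303.3, 306.6])), (0.68, array([303., 128.])), (0.61, array([251.2, 323.9])), (0.6, array([291.5, 245.7]))] [(0.59, array([296. , 148.4]))]
```

View pics/side3.png

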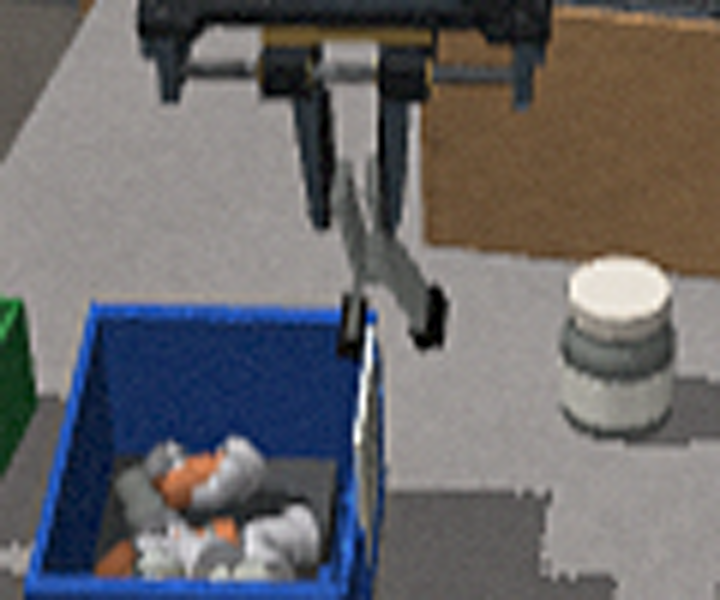

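The grasp shows the clip leaning: its jaws sit towards the robot (image (352,325) and (430,320), pivot about (372,265)). I'll measure the tilt properly.

Run:
```python
from h import *
p=np.array([614.,-209,282.3]);W=cloud('side',np.load('side3.npy'))
B=np.array([[.986,.167],[-.167,.986]])
Q=W.copy(); Q[...,:2]=(W[...,:2]-p[:2])@B.T; Q[...,2]-=p[2]
k=(abs(Q[...,0])<55)&(abs(Q[...,1])<30)&(Q[...,2]<-2)&(Q[...,2]>-100)
for v in range(110,160):
    u=np.nonzero(k[v])[0]
    if len(u): print(v,[(int(a),*np.round(Q[v,a]).astype(int)) for a in u])
```

```text
113 [(296, np.int64(4), np.int64(-10), np.int64(-3))]
114 [(293, np.int64(12), np.int64(-4), np.int64(-2)), (296, np.int64(5), np.int64(-15), np.int64(-9))]
115 [(296, np.int64(4), np.int64(-3), np.int64(-5)), (305, np.int64(-21), np.int64(-12), np.int64(-10))]
116 [(296, np.int64(4), np.int64(-6), np.int64(-10))]
117 [(296, np.int64(3), np.int64(1), np.int64(-9)), (297, np.int64(2), np.int64(-16), np.int64(-20))]
118 [(289, np.int64(22), np.int64(12), np.int64(-5)), (292, np.int64(13), np.int64(15), np.int64(-3)), (296, np.int64(3), np.int64(1), np.int64(-12)), (297, np.int64(2), np.int64(-9), np.int64(-19)), (301, np.int64(-11), np.int64(13), np.int64(-3))]
119 [(289, np.int64(21), np.int64(19), np.int64(-3)), (290, np.int64(18), np.int64(18), np.int64(-4)), (293, np.int64(10), np.int64(18), np.int64(-4)), (295, np.int64(5), np.int64(16), np.int64(-5)), (296, np.int64(3), np.int64(5), np.int64(-12)), (297, np.int64(2), np.int64(-6), np.int64(-20)), (299, np.int64(-6), np.int64(18), np.int64(-3)), (300, np.int64(-9), np.int64(19), np.int64(-3)), (301, np.int64(-12), np.int64(18), np
[... 12169 characters left out ...]
 np.int64(10), np.int64(22), np.int64(-79)), (295, np.int64(7), np.int64(25), np.int64(-77)), (296, np.int64(5), np.int64(17), np.int64(-83)), (297, np.int64(2), np.int64(22), np.int64(-79)), (308, np.int64(-30), np.int64(23), np.int64(-77)), (309, np.int64(-32), np.int64(19), np.int64(-80)), (310, np.int64(-35), np.int64(22), np.int64(-78))]
143 [(294, np.int64(10), np.int64(21), np.int64(-83)), (295, np.int64(8), np.int64(21), np.int64(-83)), (296, np.int64(5), np.int64(22), np.int64(-83)), (297, np.int64(2), np.int64(18), np.int64(-85)), (308, np.int64(-30), np.int64(25), np.int64(-79))]
144 [(296, np.int64(5), np.int64(21), np.int64(-86)), (297, np.int64(2), np.int64(22), np.int64(-86))]
```

The tilt comes out at about 0.2 rad, with the inner jaw tips at (0,-86) and (-27,-80) relative to the TCP. That is too near the 0.25 limit. I'll straighten the clip by nudging its leaning jaw against the fixed bin's left wall at reduced grip.

```bash
python3 -c "
from h import *
plan([666,-28,282],189.2,10)"
```

```text
rows 10 step mm 18.8 spin/row -0.1562
[0.0169, 0.0081, 0.0002]
[0.0154, 0.0106, 0.0002]
[0.0136, 0.0129, 0.0002]
[0.0114, 0.0149, 0.0002]
[0.009, 0.0165, 0.0002]
[0.0063, 0.0177, 0.0002]
[0.0035, 0.0184, 0.0002]
[0.0006, 0.0187, 0.0002]
[-0.0024, 0.0186, 0.0002]
[-0.0052, 0.018, 0.0002]
```

Call:
arm_command([
  {"offset": [0.017, 0.008, 0], "spin": -0.156},
  {"offset": [0.0155, 0.0105, 0], "spin": -0.156},
  {"offset": [0.0135, 0.013, 0], "spin": -0.156},
  {"offset": [0.0115, 0.015, 0], "spin": -0.156},
  {"offset": [0.009, 0.0165, 0], "spin": -0.156},
])

```text
time_s: 11.15
ee_pos: [640.4, -117.5, 284.1]
ee_rot: [180.0, -0.0, 144.7]
force: [-0.5, 0.1, 0.1]
gripper_width: 23.3
gripper_force: 29.8
```

Call:
arm_command([
  {"offset": [0.0065, 0.0175, 0], "spin": -0.156},
  {"offset": [0.0035, 0.0185, 0], "spin": -0.156},
  {"offset": [0.0005, 0.0185, 0], "spin": -0.156},
  {"offset": [-0.0025, 0.0185, 0], "spin": -0.156},
  {"offset": [-0.005, 0.018, 0], "spin": -0.156},
])

```text
time_s: 11.78
ee_pos: [666.0, -27.7, 284.0]
ee_rot: [180.0, 0.0, -170.6]
force: [0.2, 0.0, -0.1]
gripper_width: 23.0
gripper_force: 29.8
```

Call:
arm_command([
  {"offset": [0, 0, 0], "spin": 0},
  {"offset": [0, 0, 0.04], "spin": 0},
  {"offset": [0, 0, 0.04], "spin": 0},
  {"offset": [0, 0, 0.012], "spin": 0},
  {"offset": [0, 0, 0], "spin": 0},
])

```text
time_s: 12.4
ee_pos: [666.0, -29.8, 192.0]
ee_rot: [-180.0, -0.0, -171.1]
force: [-0.4, -0.0, -0.2]
gripper_width: 23.5
gripper_force: 29.8
```

Run:
```python
from h import *
s=env.state();p=s['ee_pos'];print(s['time_s'],p,s['ee_rot'],s['gripper_width'],s['force'])
b=p[:2]-[620,-209.6];print('bin frame',b@[.987,.16],b@[-.16,.987])
```

```text
12.4 [666.01064656 -29.76670204 191.9509082 ] [-1.79999617e+02 -3.44817626e-02 -1.71115164e+02] 23.51287471153167 [-0.37091988 -0.03759916 -0.15736029]
bin frame 74.18583582493032 170.13376163301956
```

Call:
arm_command([
  {"offset": [0, -0.01, 0], "spin": 0},
  {"offset": [0, -0.005, 0], "spin": 0},
  {"offset": [0, 0, 0], "spin": 0},
], newtons=16)

```text
time_s: 12.78
ee_pos: [668.9, -45.1, 192.9]
ee_rot: [-180.0, 0.1, -171.1]
force: [0.2, 0.0, -0.2]
gripper_width: 23.6
gripper_force: 16.0
```

Call:
arm_command([
  {"offset": [0, -0.004, 0], "spin": 0},
  {"offset": [0, -0.002, 0], "spin": 0},
  {"offset": [0, 0, 0], "spin": 0},
])

```text
time_s: 13.15
ee_pos: [669.4, -50.3, 191.9]
ee_rot: [180.0, -0.0, -171.1]
force: [-0.3, -0.1, -1.8]
gripper_width: 23.9
gripper_force: 16.0
```

Call:
arm_command([
  {"offset": [0, -0.003, 0], "spin": 0},
  {"offset": [0, -0.003, 0], "spin": 0},
  {"offset": [0, 0, 0], "spin": 0},
])

```text
time_s: 13.52
ee_pos: [670.2, -55.2, 192.1]
ee_rot: [179.9, 0.0, -171.1]
force: [-0.0, 3.1, 0.4]
gripper_width: 24.0
gripper_force: 16.0
```

Call:
arm_command([
  {"offset": [0, -0.003, 0], "spin": 0},
  {"offset": [0, 0, 0], "spin": 0},
])

```text
time_s: 13.78
ee_pos: [670.8, -58.8, 192.1]
ee_rot: [180.0, 0.0, -171.1]
force: [-0.6, 4.4, 1.8]
gripper_width: 23.9
gripper_force: 16.0
```

Run:
```python
from h import *
s=env.state();p=s['ee_pos'];print(s['time_s'],p,s['gripper_width'],s['force'],s['torque'])
for c in ('top','side'):
    I,D=env.grab_frame(c)
    m,R,e=cam(c)
    q=R.T@(p+np.array([0,0,-50])-e);u=int(m['fx']*q[0]/q[2]+m['cx']);v=int(m['fy']*q[1]/q[2]+m['cy']);print(c,u,v)
    if c=='side': cv2.imwrite('pics/side4.png',cv2.resize(I[max(0,v-50):v+50,u-60:u+60],None,fx=6,fy=6,interpolation=cv2.INTER_CUBIC)[:600,:800])
```

```text
13.775 [670.81857812 -58.7616717  192.11613887] 23.89450260623584 [-0.60772588  4.41593941  1.793178  ] [ 1.11228702  0.23144333 -0.00954063]
top 340 133
side 266 184
```

Call:
arm_command([
  {"offset": [0, -0.003, 0], "spin": 0},
  {"offset": [0, -0.003, 0], "spin": 0},
  {"offset": [0, 0, 0], "spin": 0},
])

```text
time_s: 14.25
ee_pos: [671.8, -65.7, 191.8]
ee_rot: [-180.0, -0.0, -171.1]
force: [-0.1, 3.1, 0.5]
gripper_width: 24.0
gripper_force: 16.0
```

Call:
arm_command([
  {"offset": [0, -0.003, 0], "spin": 0},
  {"offset": [0, 0, 0], "spin": 0},
])

```text
time_s: 14.5
ee_pos: [672.2, -68.5, 191.8]
ee_rot: [-180.0, -0.0, -171.1]
force: [0.0, 2.3, 0.3]
gripper_width: 24.3
gripper_force: 16.0
```

Contact began near y = -51 and I've pushed 17 mm, about 0.2 rad. Backing off, raising, and returning over the card for a look.

Call:
arm_command([
  {"offset": [0, 0.02, 0], "spin": 0},
  {"offset": [0, 0, -0.04], "spin": 0},
  {"offset": [0, 0, -0.055], "spin": 0},
  {"offset": [0, 0, 0], "spin": 0},
], newtons=25)

```text
time_s: 15.0
ee_pos: [671.1, -48.1, 292.6]
ee_rot: [-179.8, 0.6, -171.0]
force: [0.4, 0.1, -1.4]
gripper_width: 23.6
gripper_force: 25.0
```

```bash
python3 -c "
from h import *
print(env.state()['ee_pos'],env.state()['gripper_width'])
plan([613,-209,282],99.2,10)"
```

```text
[671.06294489 -48.11656096 292.61102976] 23.603398412205586
rows 10 step mm 17.1 spin/row 0.1567
[0.0082, -0.015, 0.0011]
[0.0058, -0.0161, 0.0011]
[0.0032, -0.0168, 0.0011]
[0.0006, -0.0171, 0.0011]
[-0.0021, -0.017, 0.0011]
[-0.0047, -0.0164, 0.0011]
[-0.0072, -0.0155, 0.0011]
[-0.0096, -0.0142, 0.0011]
[-0.0117, -0.0125, 0.0011]
[-0.0135, -0.0105, 0.0011]
```

Call:
arm_command([
  {"offset": [0.008, -0.015, 0.001], "spin": 0.157},
  {"offset": [0.006, -0.016, 0.001], "spin": 0.157},
  {"offset": [0.003, -0.017, 0.001], "spin": 0.157},
  {"offset": [0.0005, -0.017, 0.001], "spin": 0.157},
  {"offset": [-0.002, -0.017, 0.001], "spin": 0.157},
])

```text
time_s: 15.62
ee_pos: [639.4, -128.9, 280.5]
ee_rot: [-179.9, -0.1, 143.7]
force: [-0.2, 1.1, -0.5]
gripper_width: 23.7
gripper_force: 25.0
```

Call:
arm_command([
  {"offset": [-0.0045, -0.0165, 0.001], "spin": 0.157},
  {"offset": [-0.007, -0.0155, 0.001], "spin": 0.157},
  {"offset": [-0.0095, -0.014, 0.001], "spin": 0.157},
  {"offset": [-0.0115, -0.0125, 0.001], "spin": 0.157},
  {"offset": [-0.0135, -0.0105, 0.001], "spin": 0.157},
])

```text
time_s: 16.25
ee_pos: [609.8, -208.7, 275.5]
ee_rot: [-179.9, 0.0, 98.7]
force: [0.3, 0.5, -0.7]
gripper_width: 23.7
gripper_force: 25.0
```

Call:
arm_command([
  {"offset": [0, 0, 0], "spin": 0},
  {"offset": [0, 0, 0], "spin": 0},
])

```text
time_s: 16.5
ee_pos: [610.6, -207.8, 276.3]
ee_rot: [-180.0, -0.0, 99.1]
force: [0.8, -0.2, -0.3]
gripper_width: 23.6
gripper_force: 25.0
```

```bash
cat > look.py <<'E'
from h import *
import sys
s=env.state();p=s['ee_pos'];print(s['time_s'],p,s['ee_rot'],s['gripper_width'],s['force'])
I,D=env.grab_frame('side')
m,R,e=cam('side'); W=cloud('side',D)
B=np.array([[.987,.16],[-.16,.987]])
Q=W.copy(); Q[...,:2]=(W[...,:2]-p[:2])@B.T; Q[...,2]-=p[2]
k=(abs(Q[...,0])<45)&(abs(Q[...,1]-19)<8)&(Q[...,2]<-5)&(Q[...,2]>-98)
for z in range(-96,-5,6):   # front face of the clip
    x=np.sort(Q[k&(Q[...,2]>=z)&(Q[...,2]<z+6)][:,0])
    if len(x): print(z+3,np.round(x).astype(int).tolist())
c=R.T@(p+np.array([0,0,-60])-e);u=int(m['fx']*c[0]/c[2]+m['cx']);v=int(m['fy']*c[1]/c[2]+m['cy'])
cv2.imwrite(sys.argv[1],cv2.resize(I[max(0,v-50):v+50,u-60:u+60],None,fx=6,fy=6,interpolation=cv2.INTER_CUBIC)[:600,:800])
E
python3 look.py pics/side5.png
```

```text
16.5 [ 610.56052018 -207.7932351   276.28960031] [-1.79953674e+02 -2.98342696e-02  9.91425144e+01] 23.606059945351987 [ 0.83477348 -0.15322854 -0.30311034]
-87 [-23, -20, -18, -15, 14, 16, 20, 22]
-81 [-24, -21, -21, -18, -18, -18, -15, -15, -12, -12, 14, 14, 16, 17, 20, 22, 24, 26]
-75 [-23, -23, -21, -21, -20, -18, -16, -15, 14, 16, 16, 19, 19, 19, 22, 22, 23, 24]
-69 [-18, -18, -15, -15, -12, 13, 13, 16, 16, 22]
-63 [-15, -15, -13, -13, 10, 13, 16, 16]
-57 [-13, -13, -13, -10, -10, -7, 10, 13, 13]
-51 [-12, -10, -10, -7, 9, 10, 12, 13]
-45 [-10, -10, -10, -8, -5, -2, 1, 1, 4, 4, 6, 7, 7, 9, 10]
-39 [-8, -8, -7, -5, -5, -2, -2, -2, 1, 1, 4, 4, 6, 7, 9]
-33 [-8, -5, -5, -5, -2, 6, 9, 9]
-27 [-8, -8, -5, 6, 6, 9]
-21 [-8, -8, -5, -5, 6, 6, 6, 9]
-15 [-17, -17, -9, -8, -6, 8, 8, 8, 14]
-9 [-20, -20, -17, -14, -14, -14, -9, -6, -6, 5, 5, 8, 8, 14, 16, 16, 19, 19]
-3 [16]
```

View pics/side5.png

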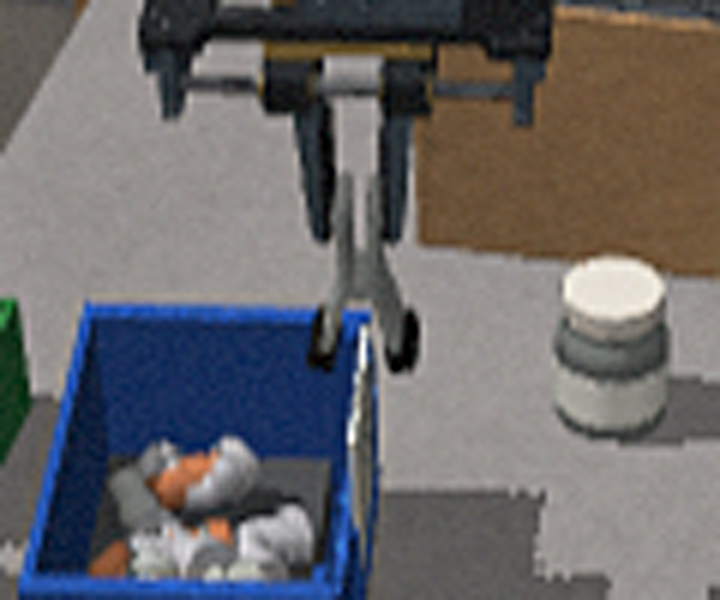

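The clip is upright now, its jaws symmetric at (320,345) and (402,345), with the card's top at (363,325). I'll shift about 4 mm towards the bin and then lower.

Call:
arm_command([
  {"offset": [0, 0.004, 0], "spin": 0},
  {"offset": [0, 0, 0], "spin": 0},
  {"offset": [0, 0, 0.008], "spin": 0},
  {"offset": [0, 0, 0.005], "spin": 0},
  {"offset": [0, 0, 0], "spin": 0},
])

```text
time_s: 17.18
ee_pos: [614.1, -207.8, 263.0]
ee_rot: [-179.9, -0.0, 99.0]
force: [0.9, 0.7, -1.3]
gripper_width: 23.5
gripper_force: 25.0
```

```bash
sed -i 's/abs(Q\[...,1\]-19)<8/abs(Q[...,1]-17)<30/; s/>-98/>-110/; s/-96,-5/-108,-36/' look.py; python3 look.py pics/side6.png
```

```text
17.175 [ 614.13756712 -207.79600383  263.01494862] [-1.79917442e+02 -4.97324972e-02  9.89940435e+01] 23.548692119001572 [ 0.87484852  0.68481258 -1.31271489]
-105 [-1, -1, -1, -1, 0, 1, 2]
-99 [-1, -1, 0, 1, 1, 1, 1, 1, 1, 2, 3]
-93 [-1, 1]
-87 [-25, -24, -18, -15, -15, 17, 20, 22, 23]
-81 [-26, -25, -25, -25, -25, -24, -21, -18, -15, -15, -12, 13, 16, 19, 25, 25, 26]
-75 [-24, -24, -24, -23, -23, -22, -22, -22, -21, -21, -21, -20, -20, -20, -19, -18, -18, -18, -18, -15, -13, -12, 11, 12, 12, 13, 13, 14, 16, 16, 19, 19, 19, 20, 20, 21, 21, 21, 22, 22, 22, 23, 23, 24, 24]
-69 [-22, -18, -17, -17, -17, -16, -16, -15, -13, -13, 13, 16, 16, 17, 17, 18, 21]
-63 [-17, -17, -17, -15, -14, -14, -13, -10, -10, 13, 13, 15, 16, 16]
-57 [-16, -15, -14, -14, -14, -13, -13, -13, -7, 9, 13, 14, 14]
-51 [-13, -13, -12, -12, -12, -11, -10, -10, -10, -10, -7, 1, 6, 9, 10, 12, 13]
-45 [-10, -10, -9, -9, -8, -2, -2, -2, -1, 1, 4, 6, 7, 9, 9, 10, 10]
-39 [-10, -9, -9, -8, -8, -5, -5, -2, -1, 0, 1, 1, 1, 2, 2, 3, 4, 4, 4, 6, 6]
```

View pics/side6.png

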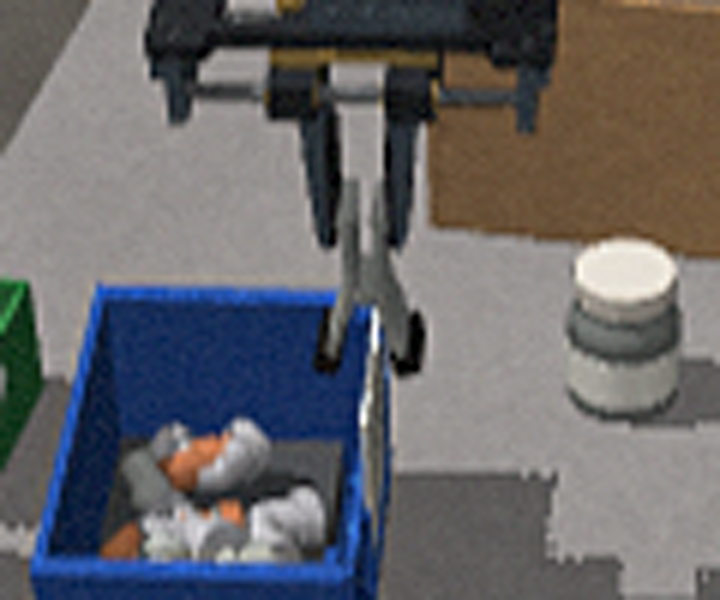

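The card (top at (375,312)) sits central between the jaws: its x is 0 to 1 mm against a clip middle of about 0. Lowering 35 mm.

Call:
arm_command([
  {"offset": [0, 0, 0.01], "spin": 0},
  {"offset": [0, 0, 0.01], "spin": 0},
  {"offset": [0, 0, 0.01], "spin": 0},
  {"offset": [0, 0, 0.005], "spin": 0},
  {"offset": [0, 0, 0], "spin": 0},
])

```text
time_s: 17.85
ee_pos: [614.4, -207.8, 228.3]
ee_rot: [-180.0, -0.0, 99.0]
force: [0.1, -0.4, -2.0]
gripper_width: 23.7
gripper_force: 25.0
```

Call:
arm_command([
  {"offset": [0, 0, 0], "spin": 0},
  {"offset": [0, 0, 0], "spin": 0},
  {"offset": [0, 0, 0], "spin": 0},
  {"offset": [0, 0, 0], "spin": 0},
])

```text
time_s: 18.35
ee_pos: [614.6, -207.9, 229.0]
ee_rot: [180.0, 0.0, 99.0]
force: [0.6, -0.6, -0.8]
gripper_width: 24.0
gripper_force: 25.0
```

```bash
python3 look.py pics/side7.png
```

```text
18.35 [ 614.55076643 -207.88727131  229.04942008] [1.79987951e+02 2.60319976e-03 9.89965500e+01] 24.012672435396034 [ 0.61820458 -0.59511359 -0.75282824]
-105 [-2, -2, -1]
-99 [-2, -1, -1, -1, -1]
-93 [-1, -1, -1, -1, -1, -1, 2]
-87 [-25, -18, -15, -2, 1, 1, 18, 24]
-81 [-26, -26, -25, -24, -24, -24, -23, -23, -22, -21, -21, -20, -19, -18, -15, -15, -12, -11, -2, -1, -1, -1, -1, -1, -1, 1, 1, 1, 1, 13, 14, 15, 18, 18, 20, 21, 23, 23, 25]
-75 [-26, -24, -22, -22, -20, -20, -20, -19, -19, -19, -18, -18, -18, -17, -15, -12, -12, -2, -1, -1, 12, 13, 14, 15, 17, 19, 20, 20, 20, 20, 21, 21, 22, 22, 22, 23, 23, 24]
-69 [-23, -19, -18, -17, -17, -17, -15, -15, -15, -1, -1, 1, 2, 14, 14, 16, 17, 17, 19]
-63 [-17, -17, -17, -15, -15, -14, -12, -12, -1, -1, -1, 0, 0, 0, 0, 1, 1, 1, 1, 2, 11, 14, 15, 16, 16]
-57 [-15, -15, -14, -13, -13, -12, -12, -10, -9, 8, 11, 11, 14, 14, 14]
-51 [-14, -13, -12, -12, -11, -11, -11, -11, -11, -9, -7, -7, 8, 11, 11, 11, 12, 13]
-45 [-11, -10, -10, -10, -7, -4, -1, -1, 0, 2, 5, 7, 11]
-39 [-10, -9, -9, -9, -9, -7, -7, -4, -4, -1, -1, 0, 1, 1, 1, 2, 2, 3, 3, 3, 4, 4, 5, 7, 7, 7]
```

View pics/side7.png

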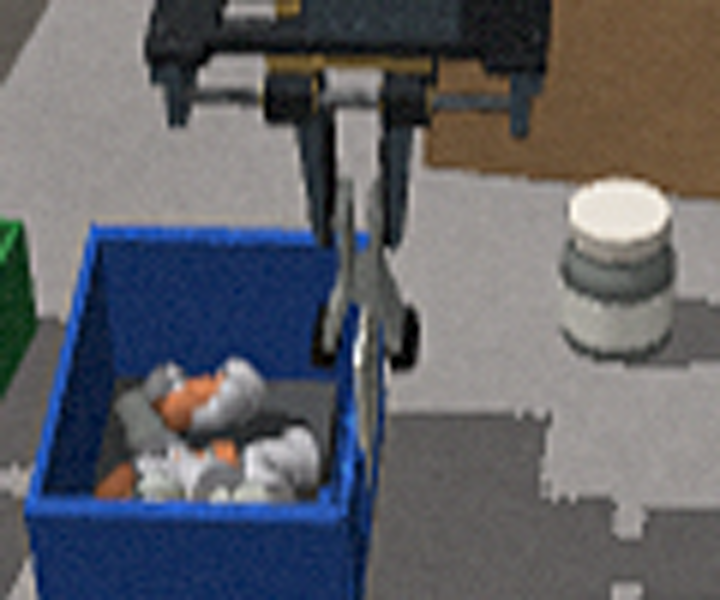

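The card's edge stands centred between the gaping jaws, about 20 mm below the pivot and touching nothing. The front is shut, so I'm handing in.

```bash
python3 -c "
from h import *
print(env.job_done()); s=env.state(); print(s['time_s'],s['gripper_force'],s['force'])"
```

```text
the job is handed in; nothing more can be done
None
the job is handed in; nothing more can be done
```

The drop front is shut, and the steel clip is held squeezed open and upright over the middle of the card's top edge. The last picture shows the card about 20 mm below the pivot and clear of both jaws. The job is handed in, and I have not seen the verdict.

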